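# Turn the paper knife end for end onto its rest

## Task

The red-handled paper knife lies on the writing mat with its blade towards you. Turn it end for end and lay it on its wooden rest, so that it lies level in both notches, about centred, with its point towards the black guard of the rest and its handle at the other end, and let go. Leave the white bone folder where it lies.

Things in the scene. Friction and masses are not known exactly. Their poses are not given: they have to be found in the camera images.
- knife_mid (a point): Grip point near the balance of the loose paper knife, half-way up its handle (7 mm over its underside). Knife 197 mm long, 18 wide, 90 g, lying flat: red handle 14 mm high from 80 mm behind this point to 20 ahead, then a pointed steel blade 5 mm thick, flush with the underside. x axis runs to the point, z up at the start. Starts blade towards the robot, left of the rest, either side of the folder
- knife_tip (a point): The point of the paper knife's blade, 117 mm ahead of knife_mid along the knife, 2.5 mm above the knife's underside; same axes
- rest_mid (a point): Where knife_mid belongs on the fixed pale wooden rest: midway between its notches, 41 mm above the desk. Base 270 x 74 x 8 mm; notched cross-pieces, 16 thick and 68 wide, 50 mm either side of this point; seats 34 mm above the desk, horns to 54, notch 28 wide below, 48 above. x axis runs along the rest to its black guard plate (63 mm high, 148 mm from here), roughly away from the robot; z up
- folder_mid (a point): Centre of the bone folder, which stays where it lies: a loose white flat bar with one rounded end, 161 x 22 x 8 mm, on the mat near the knife; this point is 4 mm above the mat, x axis along it to the rounded end
There are look-alikes about, which are no part of the job. What is meant by the part that bears knife_mid is not turquoise, and is the smaller of those in its own colour.

How it is judged (in metres and radians):
At the end, for the whole second after the job is handed in: The knife lies at rest, released, in both notches of the rest, its balance point within 25 mm along, 15 mm across and 10 mm in height of its place, along the rest within about 11 degrees, the point level within 20 mm and on the guard's side; the bone folder is within 20 mm of where it started (x of knife_mid in the frame of rest_mid between -0.025 and 0.025 m and y of knife_mid in the frame of rest_mid between -0.015 and 0.015 m and z of knife_mid in the frame of rest_mid between -0.01 and 0.01 m and x of knife_tip in the frame of rest_mid above 0.08 m and z of knife_tip in the frame of rest_mid between -0.02 and 0.02 m and angle between the x axis of knife_mid and the x axis of rest_mid, either way round below 0.2 rad and linear speed of knife below 0.02 m/s and distance of folder_mid from where it was at the start of the episode below 0.02 m); the robot touches nothing.
It fails at once if the bone folder is pushed or picked up (moved more than 20 mm) (distance of folder_mid from where it was at the start of the episode above 0.02 m).
It also fails if it takes over 35 s, if anything falls off the work surface, if the arm or the gripper's body presses on something with over 40 N, if the wrist force passes 120 N, or if a joint passes its speed limit or range.

## Robot

A 6-joint arm with a two-finger parallel gripper is mounted at the origin on the work surface. World frame = base frame: x ahead of the robot, y to its left, z up, the work surface at z = 0. Lengths are in mm, angles in rad, forces in N, time in s.
With the tool pointing down it reaches from about 275 to 750 mm from the base axis. Payload 10.2 kg.
Tool frame: the origin (TCP) lies midway between the tips of the shut fingers; the grasp point (between the pads) lies 19 mm behind it; z points along the fingers, y is the direction in which the jaws open and shut (so a half turn about z gives the same grasp; the last joint's range is limited). The gripper opens to 85 mm and grips with 20 to 120 N. Pads are 22 mm wide; open, the fingers measure 114 mm over their backs; the gripper's body (76 mm by 85 mm) begins 54 mm behind the grasp point. The pads swing forward as they close: fully open they stand 13 mm farther back than shut.
Start: joints at [-1.335, 0.313, 1.498, -0, 1.331, -0.223], TCP at [232.497, -470.719, 231.294] pointing down, gripper open.
Joint ranges: [-2.94, 2.94], [-0.97, 2.17], [0.19, 2.56], [-1.23, 4.37], [0.02, 3.11], [-2.88, 2.88]. Speed limits (rad/s): [2.39, 2.39, 3.01, 3.14, 3.14, 3.14].

## Interface

Orientations are given as a unit quaternion [w, x, y, z].
In Python, from rig import ctrl, capture, calibration, order gives the robot as it stands.
- The arm moves only by the tool jog_arm, never from a script. Its argument "rows" is a list that holds one entry, the list of rows, each a list of 6 numbers: the shift along the tool's x, y, z as a fraction of full scale, then the turn, a rotation vector about the tool's x, y, z as a fraction of full scale. In form: [[[x, y, z, ax, ay, az], ...]]. A call has 1 to 8 rows; each row is the pose to reach, as a shift and turn from the pose commanded when the call began, along the tool's axes at that moment; what a row does not reach only later rows make up. Full scale, the value 1, is 0.15 m for a shift and pi/2 rad for a turn. A row lasts 1/12 s, in which the tool goes at most 41.7 mm and 7.16 degrees, less where a joint would pass 70% of its speed; a pose out of reach is approached as far as the arm can. A call with a number of a shift or a turn outside -1 to 1 is refused whole. A call with a gripper value outside its range is refused whole. "jaw" is the gripper command: -1 is fully open, 1 is shut, values between are in proportion, set as the call begins (left out, the last holds). The fingers move at their own pace and stop on an object; "grip_force" is the grip in N (left out, the last holds). Time passes only in rows, so rows that repeat a pose let the fingers close. It gives the time, the measured TCP pose, the force and the opening at its end, in the units of the state.
- ctrl.sense(): the state, without advancing time (a new reading comes with each control period).
- capture(name): name is "side" or "top" or "wrist"; returns the picture (420x560x3 uint8, red, green, blue); there is no depth.
- calibration(name): a dict with "fov_y" (degrees; the focal length in pixels is half the picture's height over the tangent of half this angle, whatever the lens; pixels are square), "cx", "cy" (the principal point, pixels), "view" (4x4, takes a point from world to camera coordinates); the wrist camera has in their place "mount" (4x4, takes a point from camera to tool coordinates, whose origin is the TCP and whose axes are the flange's). Camera axes: x right, y down, z forward; pixel columns grow to the right and rows downward; lengths in mm; the calibration is good to about 2 mm. The wrist camera is an equidistant fisheye: a pixel r from the principal point sees the ray r / f radians off the axis. A picture is of the moment at which its call begins: read the wrist's pose just before it. calibration takes no time and is no camera call.
- order.finish_job(): hands the job in, once; it reports no verdict.
The state is a dict: "time_s": time; "joints": joint angles; "dq": joint speeds; "tau": joint torques, N m; "eef_pos": TCP position; "ee_rot": TCP orientation; "force": force on the tool from outside, world axes, zero at the start; "wrist_torque": the same for the moment, N m; "grip_width": opening from 0.0 (shut) to 1.0 (fully open).
Only numpy, scipy, OpenCV 4.12 (cv2) and the standard library are available. Lean on these libraries where they do the work, as an engineer would, in place of code of your own. Each camera call takes 0.05 s, during which the arm holds its last target.

## Working session

There is one attempt and no reset: what is moved stays moved. The work goes in short steps, Python scripts to look and compute and a tool call to move; the robot and the scene stay as the last step left them, time stands still between calls to the robot, and variables do not carry over. Pictures are saved under pics/ and viewed, and the job is handed in when it is done.

Besides the shell and the picture viewer there is one more tool, called as a command line: name --argument value ..., lists and objects as JSON in quotes. jog_arm: Moves the arm, as the interface text tells. Shift numbers are shares of 0.15 m and turn numbers shares of pi/2 rad, none past 1 either way. Its arguments: {"type":"object","properties":{"rows":{"type":"array","items":{"type":"array","items":{"type":"array","items":{"type":"number"}}}},"jaw":{"type":"number"},"grip_force":{"type":"number"}},"required":["rows"]}

```bash
ls; mkdir -p pics; python3 - <<'E'
from rig import ctrl, capture, calibration, order
import cv2
s=ctrl.sense(); print(s)
for n in ("side","top","wrist"):
    im=capture(n); cv2.imwrite(f"pics/{n}0.png",im[:,:,::-1]); print(n,calibration(n))
E
```

```text
pics
{'time_s': 0.0, 'joints': array([-1.33543391e+00,  3.13418710e-01,  1.49845282e+00,  1.94278031e-05,
        1.33099749e+00, -2.23377367e-01]), 'dq': array([ 0.00109231,  0.00069653, -0.00064485,  0.00069576,  0.0021283 ,
        0.00050714]), 'tau': array([-5.05394928e-04, -4.12260211e+01, -2.59742153e+01, -2.22077460e-04,
        4.17216957e-03, -4.15690650e-06]), 'eef_pos': array([ 232.42121935, -470.45744407,  230.74516472]), 'ee_rot': array([-6.38226564e-04,  9.73810180e-01,  2.27361663e-01,  5.61000701e-06]), 'force': array([ 0.41110562, -0.23730867,  0.14621186]), 'wrist_torque': array([0.03627522, 0.00510388, 0.02282107]), 'grip_width': 1.000525494212672}
side {'fov_y': 46.505725992888244, 'cx': 280.1989163519067, 'cy': 197.77657272318072, 'view': array([[-9.91678602e-01, -1.27454912e-01, -1.81327104e-02,
         4.47311469e+02],
       [-7.20720332e-02,  6.66349045e-01, -7.42148619e-01,
         3.60339240e+01],
       [ 1.06673201e-01, -7.34666044e-01, -6.69990024e-01,
         1.24539406e+03],
       [ 0.00000000e+00,  0.00000000e+00,  0.00000000e+00,
         1.0000
[... 184 characters left out ...]
+01],
       [-9.97705902e-01, -2.00010365e-02, -6.46752790e-02,
         4.29232077e+02],
       [ 6.46199446e-02,  3.40128682e-03, -9.97904151e-01,
         1.18646593e+03],
       [ 0.00000000e+00,  0.00000000e+00,  0.00000000e+00,
         1.00000000e+00]])}
wrist {'fov_y': 65.70646984690485, 'cx': 281.31938672686704, 'cy': 210.93558420818968, 'mount': array([[-6.80848156e-04, -9.56170904e-01, -2.92808366e-01,
         7.38430169e+01],
       [ 9.99999765e-01, -6.76117385e-04, -1.17360802e-04,
         1.16249208e+00],
       [-8.57558434e-05, -2.92808377e-01,  9.56171139e-01,
        -1.40531939e+02],
       [ 0.00000000e+00,  0.00000000e+00,  0.00000000e+00,
         1.00000000e+00]])}
```

View pics/top0.png

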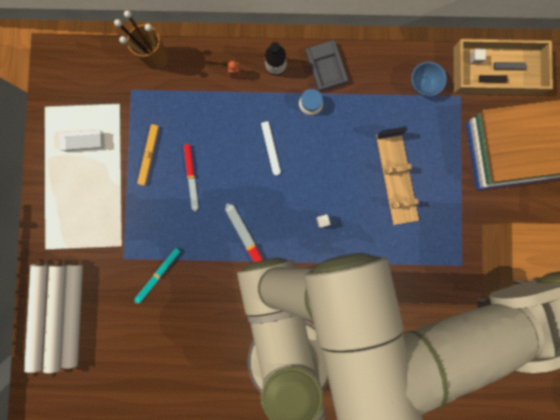

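View pics/side0.png

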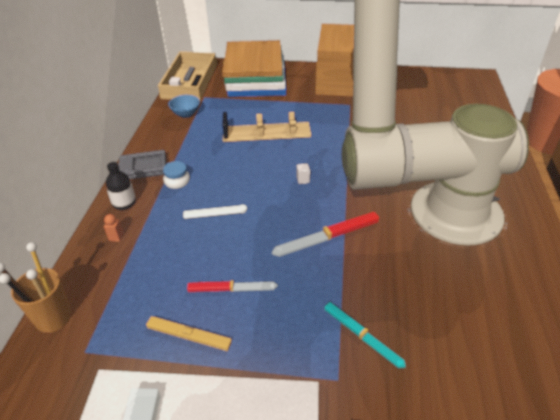

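The two red-handled knives are at top (190,175), side (230,286), and at top (243,235), side (325,235). The first is the smaller, and its blade points towards the robot. The turquoise one at top (157,276) is ruled out. The rest is at top (398,180) and the folder at (271,148). Next I'll confirm in a crop and measure.

```bash
cat > h.py <<'E'
import numpy as np, cv2
from rig import ctrl, capture, calibration, order
from scipy.spatial.transform import Rotation as R
def cam(n):
    c=calibration(n); f=210/np.tan(np.radians(c['fov_y']/2)); return c,f
def ray(n,uv,z):
    c,f=cam(n); V=c['view']; uv=np.atleast_2d(uv).astype(float)
    d=np.c_[(uv[:,0]-c['cx'])/f,(uv[:,1]-c['cy'])/f,np.ones(len(uv))]@V[:3,:3]
    o=-V[:3,:3].T@V[:3,3]
    return o+d*((z-o[2])/d[:,2])[:,None]
def proj(n,P):
    c,f=cam(n); V=c['view']; p=np.atleast_2d(P)@V[:3,:3].T+V[:3,3]
    return np.c_[c['cx']+f*p[:,0]/p[:,2],c['cy']+f*p[:,1]/p[:,2]]
def wproj(P,pos,q):
    c,f=cam('wrist'); M=c['mount']; Rt=R.from_quat([q[1],q[2],q[3],q[0]]).as_matrix()
    t=(np.atleast_2d(P)-pos)@Rt; p=(t-M[:3,3])@M[:3,:3]
    r=np.hypot(p[:,0],p[:,1]); th=np.arctan2(r,p[:,2]); return np.c_[c['cx']+f*th*p[:,0]/r,c['cy']+f*th*p[:,1]/r]
def wray(uv,z,pos,q):
    c,f=cam('wrist'); M=c['mount']; Rt=R.from_quat([q[1],q[2],q[3],q[0]]).as_matrix()
    uv=np.atleast_2d(uv).astype(float)-[c['cx'],c['cy']]; r=np.linalg.norm(uv,axis=1)+1e-9; th=r/f
    d=np.c_[uv/r[:,None]*np.sin(th)[:,None],np.cos(th)]@(Rt@M[:3,:3]).T
    o=Rt@M[:3,3]+pos
    return o+d*((z-o[2])/d[:,2])[:,None]
E
python3 - <<'E'
from h import *
t=cv2.imread('pics/top0.png'); s=cv2.imread('pics/side0.png')
a=cv2.resize(t[110:230,130:290],(640,480),interpolation=cv2.INTER_CUBIC); cv2.imwrite('pics/c1.png',a)
b=cv2.resize(t[110:240,340:460],(554,600),interpolation=cv2.INTER_CUBIC); cv2.imwrite('pics/c2.png',b)
b=cv2.resize(s[100:150,200:330],(780,300),interpolation=cv2.INTER_CUBIC); cv2.imwrite('pics/c3.png',b)
for n,im,box in (('top',t,(140,140,215,220)),('side',s,(180,270,290,305))):
    x0,y0,x1,y1=box; hsv=cv2.cvtColor(im,cv2.COLOR_BGR2HSV)
    notblue=~((hsv[...,0]>95)&(hsv[...,0]<130)&(hsv[...,1]>110)); red=((hsv[...,0]<8)|(hsv[...,0]>170))&(hsv[...,1]>140)
    if n=='top': x0=177
    for nm,m in (('red',red),('all',notblue)):
        mm=np.zeros(m.shape,bool); mm[y0:y1,x0:x1]=m[y0:y1,x0:x1]
        k,l,st,c=cv2.connectedComponentsWithStats(mm.astype(np.uint8)); i=1+np.argmax(st[1:,4])
        pts=np.argwhere(l==i)[:,::-1]
        w=ray(n,pts,9 if nm=='red' else 7); mu=w.mean(0); u,S,v=np.linalg.svd(w-mu,full_matrices=False); ax=v[0]*(-np.sign(v[0][0]))
        pr=(w-mu)@ax; print(n,nm,len(pts),mu,ax,np.degrees(np.arctan2(ax[1],ax[0])),mu+ax*pr.min(),mu+ax*pr.max())
E
```

```text
top red 214 [571.9668645  309.40460328   9.        ] [-0.98763891 -0.15674623 -0.        ] -170.98191421526283 [618.15601121 316.73519183   9.        ] [526.8413258  302.24281786   9.        ]
top all 742 [523.81609282 301.66076867   7.        ] [-0.98669738 -0.16256777 -0.        ] -170.64402981482195 [624.41899693 318.23605291   7.        ] [418.81203798 284.36035303   7.        ]
side red 372 [570.16496128 308.95285704   9.        ] [-9.89220209e-01 -1.46435577e-01 -3.16779171e-16] -171.57958089239375 [615.39231802 315.64792252   9.        ] [524.89540639 302.25154491   9.        ]
side all 3333 [526.07554241 304.54952807   7.        ] [-9.95399652e-01 -9.58098821e-02 -5.71924926e-18] -174.50206472429633 [641.57771113 315.66692113   7.        ] [393.97103338 291.83411531   7.        ]
```

View pics/c1.png

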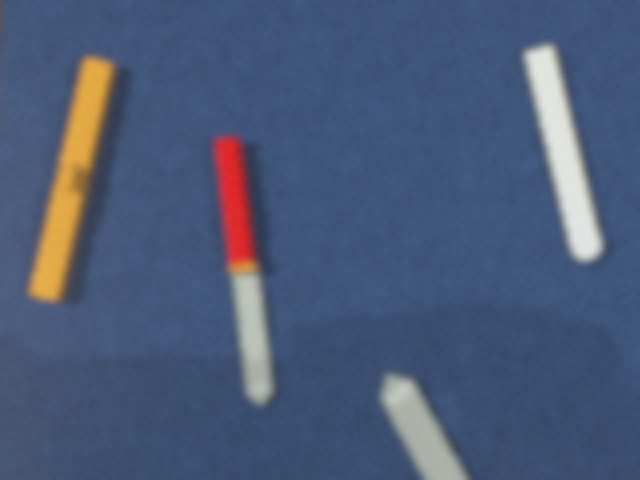

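View pics/c2.png

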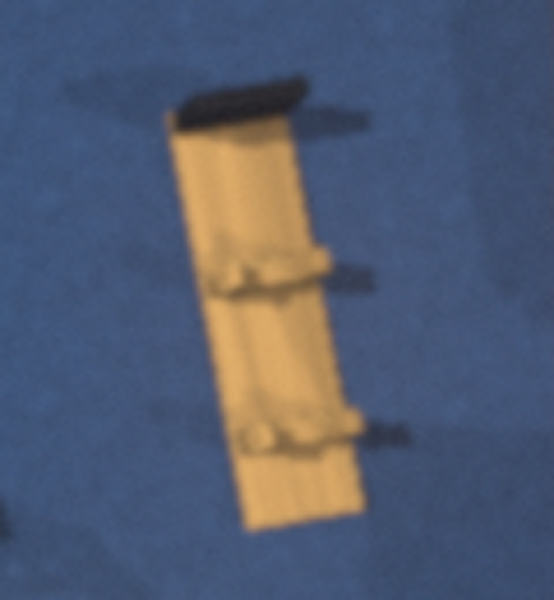

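View pics/c3.png

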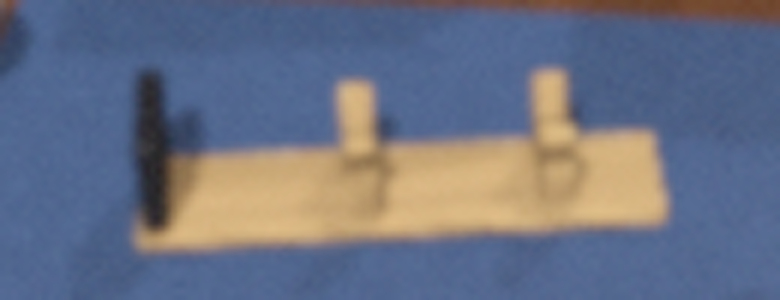

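View pics/wrist0.png

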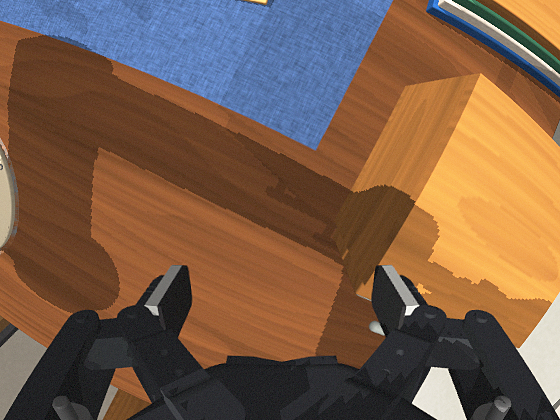

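```bash
cat >> h.py <<'E'
def plan(target,yawdeg):
    s=ctrl.sense(); q=s['ee_rot']; Rt=R.from_quat([q[1],q[2],q[3],q[0]]); M=Rt.as_matrix(); p=s['eef_pos']
    y=np.radians(yawdeg); G=np.array([[np.cos(y),np.sin(y),0],[np.sin(y),-np.cos(y),0],[0,0,-1]])
    sh=M.T@(np.array(target)-p)/150; rv=R.from_matrix(M.T@G).as_rotvec()/(np.pi/2)
    print('t %.2f'%s['time_s'],'pos',p.round(1),'yaw %.2f'%np.degrees(np.arctan2(M[1,0],M[0,0])),'tilt',M[:2,2].round(4),'F',s['force'].round(1),'grip %.3f'%s['grip_width'],'q',s['joints'].round(2))
    print('shift',sh.round(3),'turn',rv.round(3))
E
python3 - <<'E'
from h import *
r=ray('top',[[398.5,168.5],[404.5,203.6]],45); print(r)
m=ray('top',[[393.5,224.8],[419.3,220.5],[377.2,136.4]],8); print(m)
rm=r.mean(0); print(rm)
plan([rm[0],rm[1]-40,300],26.3)
E
```

```text
[[ 551.68204852 -294.55227745   45.        ]
 [ 452.4176875  -311.66695135   45.        ]]
[[ 393.46357767 -290.502307      8.        ]
 [ 407.40925663 -365.07397683    8.        ]
 [ 651.7825104  -241.87348202    8.        ]]
[ 502.04986801 -303.1096144    45.        ]
t 0.15 pos [ 232.5 -470.5  230.9] yaw 26.28 tilt [-0.0002  0.0009] F [ 0.  -0.7 -0.1] grip 1.001 q [-1.34  0.31  1.5   0.    1.33 -0.22]
shift [ 1.988  0.034 -0.46 ] turn [-0.001 -0.    -0.   ]
```

jog_arm --rows '[[[0.25,0,-0.1,0,0,-0.07],[0.5,0,-0.25,0,0,-0.14],[0.75,0,-0.4,0,0,-0.22],[1,0,-0.46,0,0,-0.3],[1,0,-0.46,0,0,-0.38],[1,0,-0.46,0,0,-0.46],[1,0,-0.46,0,0,-0.54],[1,0,-0.46,0,0,-0.6]]]'

```text
time_s: 0.82
eef_pos: [367.2, -404.0, 300.0]
ee_rot: [-0.0, 0.762, 0.647, 0.0]
force: [0.2, -0.7, 0.4]
grip_width: 1.002
```

```bash
python3 - <<'E'
from h import *
plan([490,-345,300],100)
E
```

```text
t 0.82 pos [ 367.2 -404.   300. ] yaw 80.68 tilt [-0.0004  0.0006] F [ 0.2 -0.7  0.4] grip 1.002 q [-1.05  0.32  1.31 -0.    1.51 -0.89]
shift [ 0.521  0.744 -0.   ] turn [-0.    -0.    -0.215]
```

jog_arm --rows '[[[0.15,0.2,0,0,0,-0.07],[0.3,0.45,0,0,0,-0.14],[0.5,0.72,0,0,0,-0.21],[0.5,0.72,0,0,0,-0.21],[0.5,0.72,0,0,0,-0.21],[0.5,0.72,0,0,0,-0.21],[0.5,0.72,0,0,0,-0.21]]]'

```text
time_s: 1.4
eef_pos: [485.2, -349.2, 300.2]
ee_rot: [-0.0, 0.649, 0.761, -0.0]
force: [-0.3, -0.7, -0.4]
grip_width: 0.999
```

```bash
python3 - <<'E'
from h import *
s=ctrl.sense(); np.savez('w1.npz',p=s['eef_pos'],q=s['ee_rot'])
im=capture('wrist'); cv2.imwrite('pics/w1.png',im[:,:,::-1]); 
a=np.radians(10.3); x=np.array([np.cos(a),np.sin(a)]); c=np.array([502,-303.])
for d,z in ((0,41),(148,63),(50,34),(-50,34)): print(d,wproj([*(c+d*x),z],s['eef_pos'],s['ee_rot']))
plan([538,304,200],189)
E
```

```text
0 [[301.5329615  139.15247918]]
148 [[421.67463708 142.28143033]]
50 [[340.79316388 138.58988916]]
-50 [[261.07405049 139.5971168 ]]
t 1.45 pos [ 485.  -349.4  300.4] yaw 99.07 tilt [-0.0002 -0.0001] F [ 0.3 -0.3  1. ] grip 1.000 q [-0.82  0.45  1.13 -0.    1.56 -0.98]
shift [4.246 1.035 0.669] turn [-0.    -0.    -0.999]
```

View pics/w1.png

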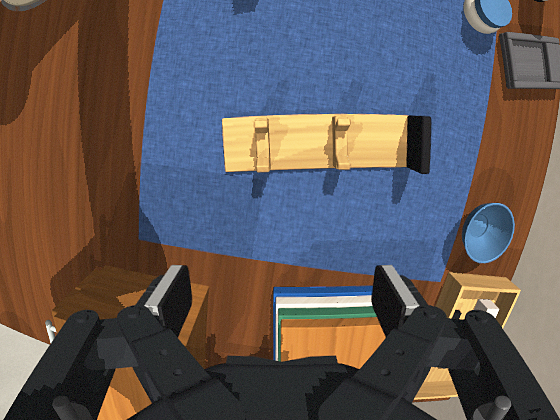

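The rest is sharp here: cross-pieces at (262,144) and (343,142), guard at (419,145). An enlarged crop will let me refine its pose.

```bash
python3 - <<'E'
from h import *
im=cv2.imread('pics/w1.png'); cv2.imwrite('pics/w1c.png',cv2.resize(im[105:185,215:440],(0,0),fx=3.5,fy=3.5,interpolation=cv2.INTER_CUBIC))
hsv=cv2.cvtColor(im,cv2.COLOR_BGR2HSV)
m=((hsv[...,0]>10)&(hsv[...,0]<32)&(hsv[...,1]>60)&(hsv[...,2]>110)).astype(np.uint8); m[:105]=0;m[185:]=0;m[:,:215]=0;m[:,440:]=0
m=cv2.morphologyEx(m,cv2.MORPH_CLOSE,np.ones((3,3)))
w=np.load('w1.npz')
# edges per column -> base edges z=8
top=[];bot=[]
for u in list(range(226,252))+list(range(278,330))+list(range(356,402)):
    v=np.where(m[:,u])[0]
    if len(v): top.append((u,v.min()-.5)); bot.append((u,v.max()+.5))
from numpy import polyfit
for nm,e,z in (('top',top,8),('bot',bot,8)):
    P=wray(np.array(e),z,w['p'],w['q']); k=np.polyfit(P[:,0],P[:,1],1); r=P[:,1]-np.polyval(k,P[:,0]); ok=abs(r)<2.5; k=np.polyfit(P[ok,0],P[ok,1],1); print(nm,np.degrees(np.arctan(k[0])),'y at x=502',np.polyval(k,502), r.std())
E
```

```text
top 11.189373302307981 y at x=502 -271.292404756109 0.3850280674124942
bot 11.293030089101723 y at x=502 -345.9880905699798 0.42982976544301965
```

View pics/w1c.png

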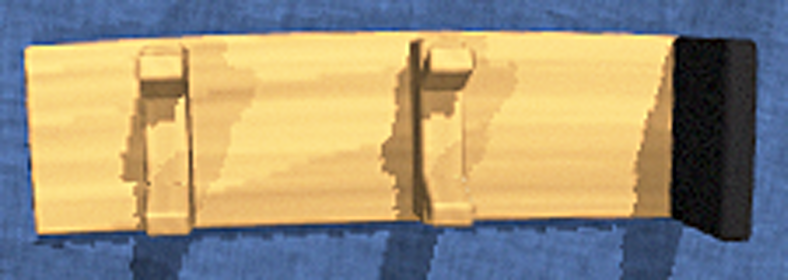

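```bash
python3 - <<'E'
from h import *
w=np.load('w1.npz')
uv=np.array([[162,66],[449,62],[168,217],[450,212]])/3.5+[215,105]
P=wray(uv,54,w['p'],w['q']); print(P, P.mean(0), (P[0]-P[1]),(P[2]-P[3]))
uv=np.array([[27,140],[672,127]])/3.5+[215,105]; print(wray(uv,8,w['p'],w['q']))
a=np.radians(11.24);x=np.array([np.cos(a),np.sin(a)]);n=np.array([-x[1],x[0]]); 
print('axis across coord of P rel to line', (P[:,:2]-[502,-308.64])@n, (P[:,:2]-[502,-308.64])@x)
E
```

```text
[[ 451.2780635  -291.60321574   54.        ]
 [ 546.89860538 -273.83962709   54.        ]
 [ 460.97801523 -342.6403338    54.        ]
 [ 556.98765673 -324.91934876   54.        ]] [ 504.03558521 -308.25063135   54.        ] [-95.62054188 -17.76358865   0.        ] [-96.0096415  -17.72098504   0.        ]
[[ 401.32019466 -328.64255294    8.        ]
 [ 650.21030762 -279.94983673    8.        ]]
axis across coord of P rel to line [ 26.5966833   25.38128039 -25.35221413 -26.68524644] [-46.42825969  50.82067813 -46.86247082  50.75979916]
```

jog_arm --rows '[[[0.25,0,0,0,0,-0.07],[0.5,0,0,0,0,-0.14],[0.75,0,0,0,0,-0.21],[1,0,0,0,0,-0.28],[1,0,0,0,0,-0.3]]]'

```text
time_s: 1.87
eef_pos: [460.6, -196.4, 301.5]
ee_rot: [0.0, 0.449, 0.893, 0.0]
force: [-0.9, -0.8, 0.1]
grip_width: 1.0
```

```bash
python3 - <<'E'
from h import *
plan([538,304,200],189)
E
```

```text
t 1.87 pos [ 460.6 -196.4  301.5] yaw 126.61 tilt [0.0011 0.0005] F [-0.9 -0.8  0.1] grip 1.000 q [-0.64  0.22  1.44  0.    1.48 -1.28]
shift [2.37  2.403 0.679] turn [ 0.001  0.001 -0.693]
```

jog_arm --rows '[[[0.2,0.2,0.05,0,0,-0.07],[0.4,0.4,0.1,0,0,-0.14],[0.6,0.6,0.15,0,0,-0.21],[0.8,0.8,0.2,0,0,-0.28],[1,1,0.25,0,0,-0.35],[1,1,0.25,0,0,-0.35]]]'

```text
time_s: 2.37
eef_pos: [493.9, 13.1, 262.1]
ee_rot: [-0.001, 0.19, 0.982, 0.001]
force: [0.6, 0.8, -0.6]
grip_width: 0.998
```

```bash
python3 - <<'E'
from h import *
plan([538,304,200],189)
E
```

```text
t 2.37 pos [493.9  13.1 262.1] yaw 158.15 tilt [-0.0009  0.0015] F [ 0.6  0.8 -0.6] grip 0.998 q [-0.21  0.22  1.53  0.    1.39 -1.4 ]
shift [0.449 1.909 0.417] turn [ 0.001 -0.001 -0.343]
```

jog_arm --rows '[[[0.06,0.25,0.1,0,0,-0.07],[0.12,0.5,0.2,0,0,-0.14],[0.18,0.75,0.3,0,0,-0.21],[0.24,1,0.4,0,0,-0.28],[0.24,1,0.4,0,0,-0.34],[0.24,1,0.4,0,0,-0.34]]]'

```text
time_s: 2.87
eef_pos: [518.0, 161.8, 202.1]
ee_rot: [-0.001, -0.074, 0.997, -0.0]
force: [1.0, -0.0, -0.6]
grip_width: 1.001
```

```bash
python3 - <<'E'
from h import *
plan([538,304,200],189)
E
```

```text
t 2.87 pos [518.  161.8 202.1] yaw -171.50 tilt [-0.0015 -0.0004] F [ 1.  -0.  -0.6] grip 1.001 q [ 0.09  0.38  1.49 -0.    1.28 -1.63]
shift [-0.272  0.918  0.013] turn [-0.    -0.001 -0.006]
```

jog_arm --rows '[[[-0.07,0.24,0,0,0,0],[-0.14,0.47,0,0,0,0],[-0.21,0.7,0,0,0,0],[-0.27,0.92,0,0,0,0],[-0.27,0.92,0,0,0,0],[-0.27,0.92,0,0,0,0],[-0.27,0.92,0,0,0,0]]]'

```text
time_s: 3.45
eef_pos: [539.1, 302.1, 203.3]
ee_rot: [0.0, -0.07, 0.998, -0.0]
force: [-0.6, -1.0, 0.6]
grip_width: 0.999
```

```bash
python3 - <<'E'
from h import *
s=ctrl.sense(); np.savez('w2.npz',p=s['eef_pos'],q=s['ee_rot'])
im=capture('wrist'); cv2.imwrite('pics/w2.png',im[:,:,::-1]); 
plan([538,304,100],189)
for z in (14,): 
  for p in ((538,304),(617,316.5),(518,301),(422,286)): print(p,wproj([*p,z],s['eef_pos'],s['ee_rot']))
E
```

```text
t 3.50 pos [539.1 301.9 203.3] yaw -171.95 tilt [ 0.0005 -0.0002] F [-0.2  0.3 -0.3] grip 0.999 q [ 0.32  0.54  1.24 -0.    1.37 -1.39]
shift [0.006 0.015 0.689] turn [-0.     0.    -0.011]
(538, 304) [[284.78578461 186.52476628]]
(617, 316.5) [[285.77527535 256.86227914]]
(518, 301) [[284.65321993 167.29718007]]
(422, 286) [[283.2728262   72.19377275]]
```

View pics/w2.png

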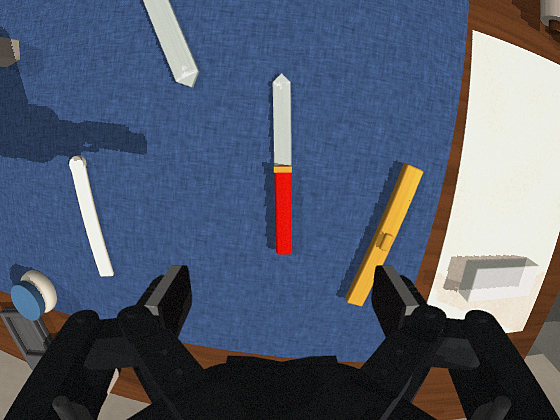

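The knife is almost straight under the tool: handle end at (284,254), gold ferrule at (283,169), point at (281,73).

```bash
python3 - <<'E'
from h import *
im=cv2.imread('pics/w2.png'); w=np.load('w2.npz')
hsv=cv2.cvtColor(im,cv2.COLOR_BGR2HSV)
blue=(hsv[...,0]>95)&(hsv[...,0]<130)&(hsv[...,1]>80); 
m=(~blue); m[:60]=0;m[260:]=0;m[:,:262]=0;m[:,305:]=0
red=((hsv[...,0]<8)|(hsv[...,0]>172))&(hsv[...,1]>150)&(hsv[...,2]>110)&m
L=[]
for v in range(176,250):
    u=np.where(red[v])[0]
    if len(u): L.append(((u.min()+u.max())/2,v,u.min(),u.max()))
L=np.array(L); print(L[::12])
P=wray(L[:,:2],12,w['p'],w['q']); k=np.polyfit(P[:,0],P[:,1],1); print('red angle',np.degrees(np.arctan(k[0])))
Rr=np.argwhere(red)[:,::-1]; print('red v',Rr[:,1].min(),Rr[:,1].max())
end=wray([284.8,Rr[:,1].max()+.5],14,w['p'],w['q'])[0]; tip=wray([281,72.5],3,w['p'],w['q'])[0]; fe=wray([283,165.5],14,w['p'],w['q'])[0]
print(end,fe,tip,np.linalg.norm(tip-end),np.linalg.norm(fe-end)); d=(tip-end)[:2]; d/=np.linalg.norm(d); print(np.degrees(np.arctan2(d[1],d[0]))+360, 'mid',tip[:2]-117*d, end[:2]+80*d, 'y line at 538',np.polyval(k,538))
E
```

```text
[[283.  176.  275.  291. ]
 [283.  188.  275.  291. ]
 [283.  200.  275.  291. ]
 [283.  212.  275.  291. ]
 [283.5 224.  276.  291. ]
 [283.5 236.  276.  291. ]
 [283.5 248.  276.  291. ]]
red angle 8.678182125151174
red v 173 254
[614.27637091 315.0069139   14.        ] [516.38759548 299.0612867   14.        ] [421.1906992  283.58639916   3.        ] 195.93449253625414 99.17900675889145
189.2426332479864 mid [536.67169121 302.37843163] [535.31500885 302.15766093] y line at 538 302.0990732815436
```

```bash
python3 - <<'E'
from h import *
plan([536,302.2,60],189)
E
```

```text
t 3.50 pos [539.1 301.9 203.3] yaw -171.95 tilt [ 0.0005 -0.0002] F [-0.2  0.3 -0.3] grip 0.999 q [ 0.32  0.54  1.24 -0.    1.37 -1.39]
shift [0.021 0.005 0.955] turn [-0.     0.    -0.011]
```

jog_arm --rows '[[[0.02,0.005,0.25,0,0,-0.01],[0.02,0.005,0.5,0,0,-0.01],[0.02,0.005,0.75,0,0,-0.01],[0.02,0.005,0.95,0,0,-0.01],[0.02,0.005,0.95,0,0,-0.01],[0.02,0.005,0.95,0,0,-0.01],[0.02,0.005,0.95,0,0,-0.01]]]'

```text
time_s: 4.08
eef_pos: [536.9, 303.8, 62.9]
ee_rot: [0.002, -0.079, 0.997, 0.0]
force: [0.6, 0.6, 0.6]
grip_width: 0.997
```

```bash
python3 - <<'E'
from h import *
plan([536,302.2,4],189)
s=ctrl.sense()
im=capture('wrist'); cv2.imwrite('pics/w3.png',im[:,:,::-1]); 
print(wproj([[536,302.2,14]],s['eef_pos'],s['ee_rot']))
E
```

```text
t 4.08 pos [536.9 303.8  62.9] yaw -170.91 tilt [0.0035 0.0012] F [0.6 0.6 0.6] grip 0.997 q [ 0.33  0.68  1.39 -0.    1.07 -1.4 ]
shift [ 0.009 -0.01   0.393] turn [0.    0.002 0.001]
[[281.12502237 234.89427233]]
```

View pics/w3.png

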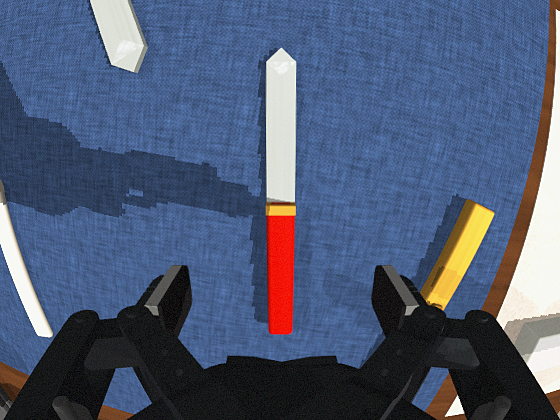

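```bash
python3 - <<'E'
from h import *
w=np.load('w2.npz'); P=wray([[345,301],[400,163],[358,250],[394,186]],8,w['p'],w['q'])
y=np.radians(189.1); G=np.array([[np.cos(y),np.sin(y)],[np.sin(y),-np.cos(y)]])
print(P,(P[:,:2]-[536,302.2])@G)
E
```

```text
[[670.10868298 398.0119052    8.        ]
 [494.5794381  424.49099949   8.        ]
 [600.57125744 398.0124983    8.        ]
 [520.81587189 423.06134113   8.        ]] [[-147.57419092   73.39562794]
 [  21.55792658  127.30281735]
 [ -78.91207067   84.39411841]
 [  -4.12217838  121.74164929]]
```

jog_arm --rows '[[[0.005,-0.01,0.1,0,0,0],[0.005,-0.01,0.2,0,0,0],[0.005,-0.01,0.3,0,0,0],[0.005,-0.01,0.36,0,0,0],[0.005,-0.01,0.38,0,0,0],[0.005,-0.01,0.38,0,0,0],[0.005,-0.01,0.38,0,0,0]]]'

```text
time_s: 4.72
eef_pos: [535.6, 302.9, 4.6]
ee_rot: [0.001, -0.08, 0.997, 0.0]
force: [-0.4, 0.3, 0.5]
grip_width: 1.0
```

```bash
python3 - <<'E'
from h import *
plan([536,302.2,4],189)
E
```

```text
t 4.72 pos [535.6 302.9   4.6] yaw -170.82 tilt [0.0019 0.0006] F [-0.4  0.3  0.5] grip 1.000 q [ 0.32  0.76  1.43 -0.    0.96 -1.41]
shift [-0.002 -0.005  0.004] turn [0.    0.001 0.002]
```

Positioned at z 4.6. Closing now.

jog_arm --rows '[[[0,0,0,0,0,0],[0,0,0,0,0,0],[0,0,0,0,0,0],[0,0,0,0,0,0],[0,0,0,0,0,0],[0,0,0,0,0,0],[0,0,0,0,0,0],[0,0,0,0,0,0]]]' --jaw 1 --grip_force 40

```text
time_s: 5.38
eef_pos: [535.1, 302.7, 3.6]
ee_rot: [0.0, -0.08, 0.997, 0.0]
force: [0.6, -0.7, 3.4]
grip_width: 0.196
```

```bash
python3 - <<'E'
from h import *
plan([536,302.2,120],189)
im=capture('wrist'); cv2.imwrite('pics/w4.png',im[:,:,::-1]); 
E
```

```text
t 5.38 pos [535.1 302.7   3.6] yaw -170.82 tilt [0.0005 0.0002] F [ 0.6 -0.7  3.4] grip 0.196 q [ 0.32  0.76  1.43  0.    0.95 -1.41]
shift [-0.006 -0.004 -0.776] turn [0.    0.    0.002]
```

View pics/w4.png

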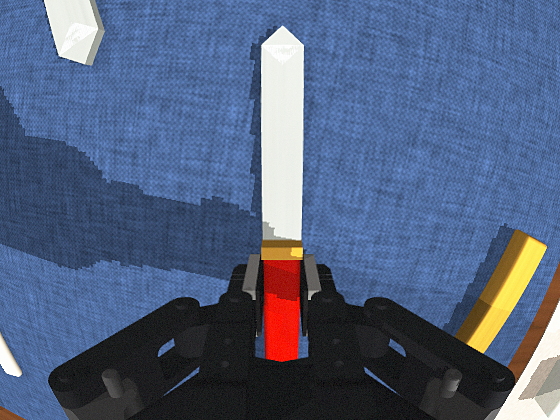

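jog_arm --rows '[[[0,0,-0.1,0,0,0],[0,0,-0.25,0,0,0],[0,0,-0.45,0,0,0],[0,0,-0.65,0,0,0],[0,0,-0.85,0,0,0],[0,0,-1,0,0,0],[0,0,-1,0,0,0]]]'

```text
time_s: 6.02
eef_pos: [536.6, 303.3, 158.2]
ee_rot: [0.004, -0.08, 0.997, 0.001]
force: [0.4, -0.1, -0.5]
grip_width: 0.196
```

```bash
python3 - <<'E'
from h import *
plan([504,-308.3,180],11.2)
im=capture('wrist'); cv2.imwrite('pics/w5.png',im[:,:,::-1]); 
im=capture('side'); cv2.imwrite('pics/s5.png',im[:,:,::-1]); 
E
```

```text
t 6.02 pos [536.6 303.3 158.2] yaw -170.81 tilt [0.0075 0.0025] F [ 0.4 -0.1 -0.5] grip 0.196 q [ 0.32  0.57  1.31 -0.    1.25 -1.41]
shift [ 0.865 -3.99  -0.157] turn [ 8.000e-03 -1.000e-03  1.978e+00]
```

View pics/w5.png

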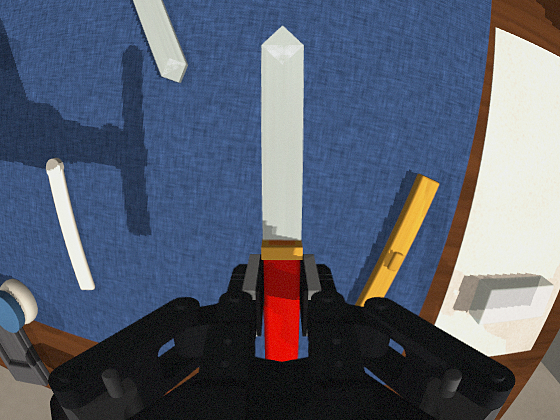

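View pics/s5.png

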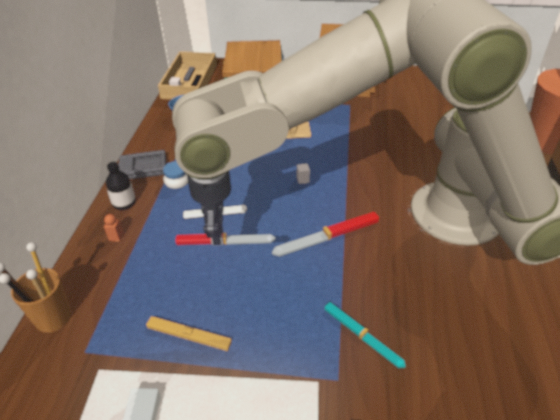

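jog_arm --rows '[[[0.04,-0.2,-0.05,0,0,0.07],[0.1,-0.4,-0.1,0,0,0.14],[0.15,-0.6,-0.15,0,0,0.21],[0.2,-0.8,-0.2,0,0,0.28],[0.3,-1,-0.2,0,0,0.35],[0.3,-1,-0.2,0,0,0.42],[0.3,-1,-0.2,0,0,0.45]]]'

```text
time_s: 6.7
eef_pos: [513.6, 145.8, 181.7]
ee_rot: [-0.001, 0.274, 0.962, -0.001]
force: [1.2, -0.6, -1.6]
grip_width: 0.197
```

```bash
python3 - <<'E'
from h import *
plan([504,-308.3,180],11.2)
E
```

```text
t 6.70 pos [513.6 145.8 181.7] yaw 148.21 tilt [-0.0031 -0.0002] F [ 1.2 -0.6 -1.6] grip 0.197 q [ 0.06  0.38  1.54 -0.    1.23 -0.96]
shift [-1.541 -2.607  0.012] turn [-2.000e-03  1.000e-03  1.522e+00]
```

jog_arm --rows '[[[-0.11,-0.19,0,0,0,0.07],[-0.22,-0.38,0,0,0,0.14],[-0.33,-0.57,0,0,0,0.21],[-0.44,-0.76,0,0,0,0.28],[-0.58,-1,0,0,0,0.35],[-0.58,-1,0,0,0,0.42],[-0.58,-1,0,0,0,0.5],[-0.58,-1,0,0,0,0.5]]]'

```text
time_s: 7.37
eef_pos: [510.0, -26.5, 181.6]
ee_rot: [-0.002, 0.62, 0.784, -0.001]
force: [0.6, 0.5, 0.3]
grip_width: 0.191
```

```bash
python3 - <<'E'
from h import *
plan([504,-308.3,180],11.2)
E
```

```text
t 7.37 pos [510.  -26.5 181.6] yaw 103.35 tilt [-0.0032  0.001 ] F [0.6 0.5 0.3] grip 0.191 q [-0.28  0.33  1.61  0.    1.2  -0.51]
shift [-1.819 -0.473  0.009] turn [-2.000e-03  1.000e-03  1.024e+00]
```

jog_arm --rows '[[[-0.2,-0.05,0,0,0,0.07],[-0.4,-0.1,0,0,0,0.14],[-0.6,-0.15,0,0,0,0.21],[-0.8,-0.2,0,0,0,0.28],[-1,-0.26,0,0,0,0.35],[-1,-0.26,0,0,0,0.42],[-1,-0.26,0,0,0,0.5],[-1,-0.26,0,0,0,0.52]]]'

```text
time_s: 8.03
eef_pos: [507.9, -180.8, 181.8]
ee_rot: [-0.001, 0.88, 0.475, -0.001]
force: [-0.0, 0.3, -0.8]
grip_width: 0.196
```

```bash
python3 - <<'E'
from h import *
plan([504,-308.3,180],11.2)
E
```

```text
t 8.03 pos [ 507.9 -180.8  181.8] yaw 56.75 tilt [-0.0022  0.0014] F [-0.   0.3 -0.8] grip 0.196 q [-0.56  0.39  1.53  0.    1.23  0.02]
shift [-0.725  0.444  0.011] turn [-0.002  0.001  0.506]
```

jog_arm --rows '[[[-0.15,0.09,0,0,0,0.07],[-0.3,0.18,0,0,0,0.14],[-0.45,0.27,0,0,0,0.21],[-0.6,0.36,0,0,0,0.28],[-0.72,0.44,0,0,0,0.35],[-0.72,0.44,0,0,0,0.42],[-0.72,0.44,0,0,0,0.5],[-0.72,0.44,0,0,0,0.505]]]'

```text
time_s: 8.7
eef_pos: [504.4, -307.1, 181.8]
ee_rot: [-0.001, 0.995, 0.099, -0.001]
force: [0.3, 0.1, -0.6]
grip_width: 0.194
```

jog_arm --rows '[[[0,0,0,0,0,0],[0,0,0,0,0,0],[0,0,0,0,0,0]]]'

```text
time_s: 8.95
eef_pos: [504.8, -307.0, 183.0]
ee_rot: [-0.0, 0.995, 0.102, -0.0]
force: [0.6, -1.2, -1.2]
grip_width: 0.197
```

```bash
python3 - <<'E'
from h import *
plan([504,-308.3,80],11.2)
s=ctrl.sense(); np.savez('w6.npz',p=s['eef_pos'],q=s['ee_rot'])
im=capture('wrist'); cv2.imwrite('pics/w6.png',im[:,:,::-1]); 
im=capture('top'); cv2.imwrite('pics/t6.png',im[:,:,::-1]); 
E
```

```text
t 8.95 pos [ 504.8 -307.   183. ] yaw 11.67 tilt [-0.0003  0.0003] F [ 0.6 -1.2 -1.2] grip 0.197 q [-0.74  0.5   1.36 -0.    1.29  0.62]
shift [-0.006  0.008  0.687] turn [-0.     0.     0.005]
```

View pics/w6.png

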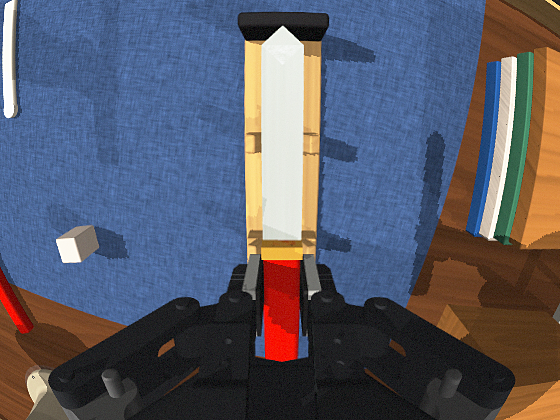

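The knife is lined up over the rest. The horns of the front cross-piece show at about (251,142) and (311,142), so I'll check the lateral alignment with them.

```bash
python3 - <<'E'
from h import *
im=cv2.imread('pics/w6.png'); w=np.load('w6.npz')
cv2.imwrite('pics/w6c.png',cv2.resize(im[0:270,225:340],(0,0),fx=2.2*1,fy=2.2,interpolation=cv2.INTER_CUBIC))
hsv=cv2.cvtColor(im,cv2.COLOR_BGR2HSV)
wood=(hsv[...,0]>8)&(hsv[...,0]<32)&(hsv[...,1]>60); blue=(hsv[...,0]>98)&(hsv[...,0]<130)&(hsv[...,1]>90)
mid=np.array([504,-308.3]);a=np.radians(11.2);x=np.array([np.cos(a),np.sin(a)]);n=np.array([-x[1],x[0]])
for v in (60,80,100,120,165,185,205,220):
    row=~blue[v]; l=282
    while row[l]: l-=1
    r=282
    while row[r]: r+=1
    P=wray([[l+.5,v],[r-.5,v]],8,w['p'],w['q'])[:,:2]-mid
    print(v,l,r,(P@n).round(1),(P@n).mean().round(2),(P@x).round(1))
E
```

```text
60 243 322 [ 36.8 -37.5] -0.34 [128.7 129.3]
80 243 322 [ 36.7 -37.7] -0.49 [108.8 109.5]
100 243 321 [ 36.7 -37. ] -0.16 [89.2 89.8]
120 243 321 [ 36.7 -37.4] -0.31 [69.7 70.3]
165 244 320 [ 36.2 -37.5] -0.66 [25.4 26. ]
185 244 319 [ 36.6 -37.2] -0.32 [5.3 5.8]
205 244 318 [ 37. -37.] 0.03 [-15.5 -14.9]
220 245 318 [ 36.4 -37.6] -0.61 [-31.5 -31. ]
```

View pics/w6c.png

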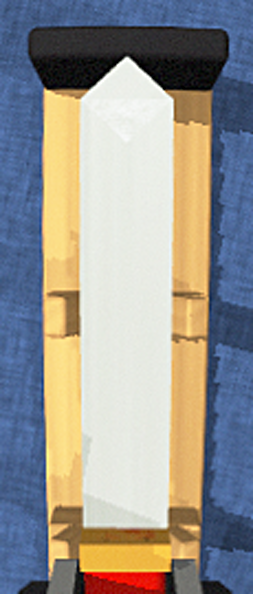

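```bash
python3 - <<'E'
from h import *
w=np.load('w6.npz')
mid=np.array([504,-308.3]);a=np.radians(11.2);x=np.array([np.cos(a),np.sin(a)]);n=np.array([-x[1],x[0]])
for uv,z in (([254,134],54),([254,152.5],54),([250,41],8),([254,236],54)):
    P=wray(uv,z,w['p'],w['q'])[:,:2]-mid; print(uv,z,(P@x).round(1),(P@n).round(1))
plan([503.6,-308.6,80],11.2)
E
```

```text
[254, 134] 54 [58.8] [22.8]
[254, 152.5] 54 [43.3] [22.9]
[250, 41] 8 [147.8] [30.8]
[254, 236] 54 [-31.] [24.]
t 9.05 pos [ 504.7 -307.2  183.2] yaw 11.58 tilt [-0.0001  0.0001] F [-0.5 -0.9 -1.2] grip 0.193 q [-0.74  0.5   1.36 -0.    1.29  0.62]
shift [-0.009  0.008  0.688] turn [-0.     0.     0.004]
```

jog_arm --rows '[[[-0.005,0.008,0.15,0,0,0.004],[-0.005,0.008,0.3,0,0,0.004],[-0.005,0.008,0.45,0,0,0.004],[-0.005,0.008,0.6,0,0,0.004],[-0.005,0.008,0.72,0,0,0.004],[-0.005,0.008,0.8,0,0,0.004],[-0.005,0.008,0.8,0,0,0.004],[-0.005,0.008,0.8,0,0,0.004]]]'

```text
time_s: 9.72
eef_pos: [504.3, -308.8, 63.6]
ee_rot: [0.0, 0.995, 0.097, 0.0]
force: [0.5, -0.3, -0.8]
grip_width: 0.194
```

```bash
python3 - <<'E'
from h import *
plan([504.5,-308.5,40],11.2)
s=ctrl.sense(); np.savez('w7.npz',p=s['eef_pos'],q=s['ee_rot'])
im=capture('wrist'); cv2.imwrite('pics/w7.png',im[:,:,::-1]); 
im=capture('side'); cv2.imwrite('pics/s7.png',cv2.resize(im[90:170,180:340,::-1],(0,0),fx=4.5,fy=4.5)); 
E
```

```text
t 9.72 pos [ 504.3 -308.8   63.6] yaw 11.12 tilt [ 0. -0.] F [ 0.5 -0.3 -0.8] grip 0.194 q [-0.75  0.63  1.48 -0.    1.03  0.63]
shift [ 0.002 -0.002  0.157] turn [ 0.    -0.    -0.001]
```

View pics/w7.png

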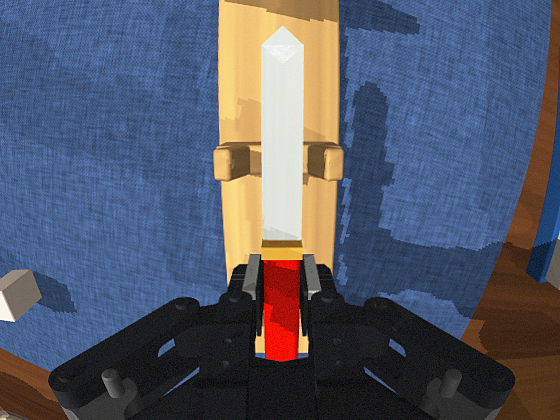

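View pics/s7.png

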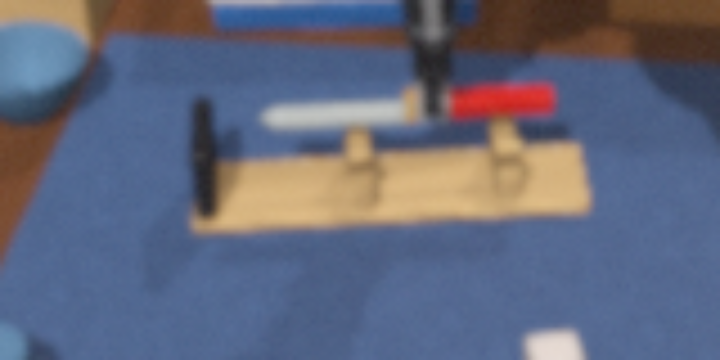

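```bash
python3 - <<'E'
from h import *
im=cv2.imread('pics/w7.png'); w=np.load('w7.npz')
cv2.imwrite('pics/w7c.png',cv2.resize(im[130:195,205:355],(0,0),fx=5,fy=5,interpolation=cv2.INTER_CUBIC))
hsv=cv2.cvtColor(im,cv2.COLOR_BGR2HSV)
blue=(hsv[...,0]>98)&(hsv[...,0]<130)&(hsv[...,1]>90)
a=np.radians(11.12);n=np.array([-np.sin(a),np.cos(a)]);p=w['p'][:2]
for v in (60,90,120,150,160,170,200,220,240):
    row=~blue[v]; l=282
    while row[l]: l-=1
    r=282
    while row[r]: r+=1
    z=54 if 145<v<180 else 8
    P=wray([[l+.5,v],[r-.5,v]],z,w['p'],w['q'])[:,:2]-p
    print(v,z,l,r,(P@n).round(1),(P@n).mean().round(2))
K=wray([[261.5,150],[303.5,150]],62,w['p'],w['q'])[:,:2]-p; print('blade',(K@n))
K=wray([[283,26]],62,w['p'],w['q'])[:,:2]-p; print('tip',(K@n))
E
```

```text
60 8 217 340 [ 36.8 -36. ] 0.37
90 8 217 340 [ 36.8 -36.1] 0.38
120 8 217 340 [ 37.1 -36.3] 0.41
150 54 212 344 [ 31.  -30.3] 0.3
160 54 212 344 [ 31.1 -30.5] 0.32
170 54 213 344 [ 30.9 -30.7] 0.09
200 8 220 338 [ 37.1 -36.7] 0.21
220 8 221 337 [ 37.2 -36.7] 0.24
240 8 223 335 [ 36.7 -36.2] 0.28
blade [  7.39227644 -10.99266022]
tip [-2.04318284]
```

View pics/w7c.png

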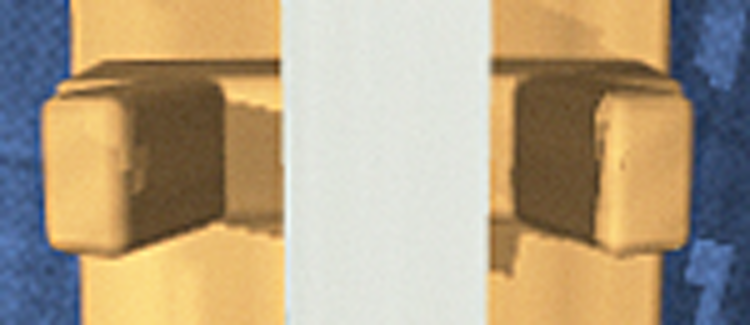

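The knife sits about 2 mm to the right of the notch centre, so I'll correct by -2 mm in tool y and lower it.

jog_arm --rows '[[[0,-0.014,0,0,0,0],[0,-0.014,0.04,0,0,0],[0,-0.014,0.08,0,0,0],[0,-0.014,0.12,0,0,0],[0,-0.014,0.15,0,0,0],[0,-0.014,0.15,0,0,0],[0,-0.014,0.15,0,0,0]]]'

```text
time_s: 10.4
eef_pos: [503.7, -306.7, 40.4]
ee_rot: [-0.0, 0.995, 0.097, -0.0]
force: [-0.0, -0.5, -1.1]
grip_width: 0.198
```

```bash
python3 - <<'E'
from h import *
plan([504.3,-306.8,37],11.2)
E
```

```text
t 10.40 pos [ 503.7 -306.7   40.4] yaw 11.08 tilt [-0.0005  0.0004] F [-0.  -0.5 -1.1] grip 0.198 q [-0.75  0.66  1.5  -0.    0.98  0.63]
shift [0.004 0.002 0.023] turn [-0.     0.    -0.001]
```

jog_arm --rows '[[[0,0,0.006,0,0,0],[0,0,0.012,0,0,0],[0,0,0.018,0,0,0],[0,0,0.018,0,0,0],[0,0,0.018,0,0,0]]]'

```text
time_s: 10.82
eef_pos: [503.8, -306.7, 38.1]
ee_rot: [0.0, 0.995, 0.097, 0.0]
force: [0.1, 0.4, -0.1]
grip_width: 0.202
```

```bash
python3 - <<'E'
from h import *
plan([504.3,-306.8,36],11.2)
s=ctrl.sense()
im=capture('wrist'); cv2.imwrite('pics/w8.png',im[:,:,::-1]); 
im=capture('side'); cv2.imwrite('pics/s8.png',cv2.resize(im[90:170,180:340,::-1],(0,0),fx=4.5,fy=4.5)); 
E
```

```text
t 10.82 pos [ 503.8 -306.7   38.1] yaw 11.08 tilt [ 0. -0.] F [ 0.1  0.4 -0.1] grip 0.202 q [-0.75  0.66  1.5  -0.    0.98  0.63]
shift [0.003 0.001 0.014] turn [ 0.    -0.    -0.001]
```

View pics/w8.png

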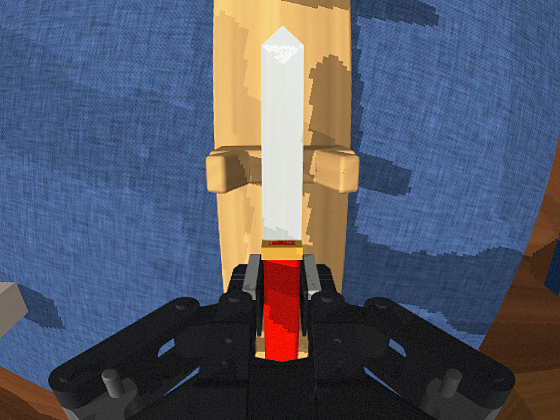

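View pics/s8.png

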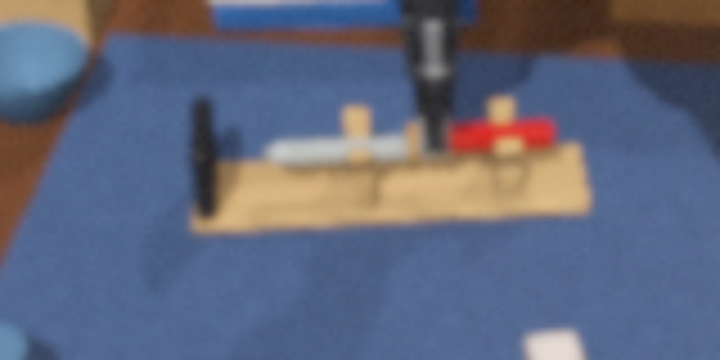

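The knife is inside both notches and centred, with horns at (232,172) and (332,172). Next I lower it to contact.

jog_arm --rows '[[[0,0,0.004,0,0,0],[0,0,0.008,0,0,0],[0,0,0.012,0,0,0],[0,0,0.012,0,0,0],[0,0,0.012,0,0,0]]]'

```text
time_s: 11.33
eef_pos: [503.9, -306.8, 37.5]
ee_rot: [0.0, 0.995, 0.097, 0.0]
force: [-3.5, 2.8, 10.6]
grip_width: 0.201
```

Contact at 10.6 N upward. Releasing.

jog_arm --rows '[[[0,0,0,0,0,0],[0,0,0,0,0,0],[0,0,0,0,0,0],[0,0,0,0,0,0],[0,0,0,0,0,0],[0,0,0,0,0,0]]]' --jaw -0.2

```text
time_s: 11.83
eef_pos: [503.8, -306.7, 36.2]
ee_rot: [-0.0, 0.995, 0.096, -0.0]
force: [0.4, -0.0, -0.3]
grip_width: 0.602
```

jog_arm --rows '[[[0,0,-0.05,0,0,0],[0,0,-0.15,0,0,0],[0,0,-0.3,0,0,0],[0,0,-0.5,0,0,0],[0,0,-0.75,0,0,0],[0,0,-1,0,0,0],[0,0,-1,0,0,0]]]'

```text
time_s: 12.42
eef_pos: [505.8, -308.4, 194.6]
ee_rot: [0.005, 0.995, 0.097, 0.004]
force: [0.5, -0.8, 0.3]
grip_width: 0.596
```

```bash
python3 - <<'E'
from h import *
plan([504.3,-306.8,36],11.2)
s=ctrl.sense(); np.savez('w9.npz',p=s['eef_pos'],q=s['ee_rot'])
im=capture('wrist'); cv2.imwrite('pics/w9.png',im[:,:,::-1]); 
im=capture('side'); cv2.imwrite('pics/s9f.png',im[:,:,::-1]); cv2.imwrite('pics/s9.png',cv2.resize(im[90:170,180:340,::-1],(0,0),fx=4.5,fy=4.5)); 
E
```

```text
t 12.42 pos [ 505.8 -308.4  194.6] yaw 11.09 tilt [ 0.0096 -0.0089] F [ 0.5 -0.8  0.3] grip 0.596 q [-0.75  0.48  1.35  0.    1.3   0.63]
shift [-0.016 -0.024  1.057] turn [ 0.007 -0.005 -0.001]
```

View pics/w9.png

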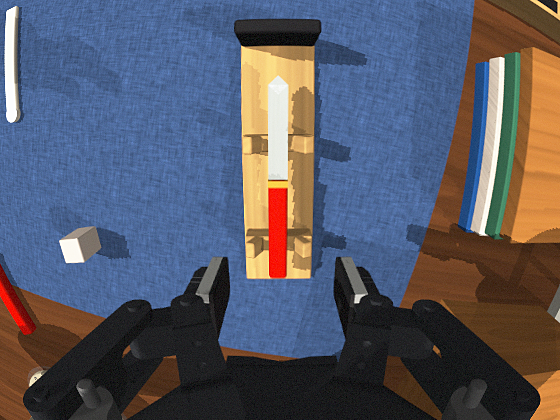

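View pics/s9.png

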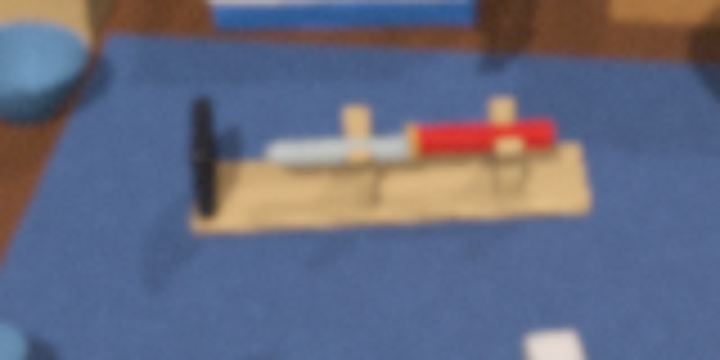

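The knife lies in both notches with its point at (278,77), towards the guard at (278,30). One last numeric check after letting the arm settle.

jog_arm --rows '[[[0,0,0,0,0,0],[0,0,0,0,0,0],[0,0,0,0,0,0],[0,0,0,0,0,0],[0,0,0,0,0,0]]]'

```text
time_s: 12.93
eef_pos: [503.7, -306.6, 185.8]
ee_rot: [-0.0, 0.995, 0.097, -0.0]
force: [-0.3, 0.1, -1.1]
grip_width: 0.602
```

```bash
python3 - <<'E'
from h import *
s=ctrl.sense(); im=capture('wrist')[:,:,::-1].copy(); cv2.imwrite('pics/w10.png',im)
hsv=cv2.cvtColor(im,cv2.COLOR_BGR2HSV)
red=((hsv[...,0]<8)|(hsv[...,0]>172))&(hsv[...,1]>150)&(hsv[...,2]>90); red[:,:255]=0; red[:,300:]=0; red[300:]=0;red[:150]=0
r=np.argwhere(red)[:,::-1]; u=np.median(r[:,0])
wh=(hsv[...,1]<60)&(hsv[...,2]>130); wh[:,:255]=0; wh[:,300:]=0; wh[200:]=0; wh[:55]=0; t=np.argwhere(wh)[:,::-1]; tp=t[t[:,1].argmin()]
print(u,r[:,1].max(),tp)
mid=np.array([504.5,-308.3]);a=np.radians(11.2);x=np.array([np.cos(a),np.sin(a)]);n=np.array([-x[1],x[0]])
E=wray([u,r[:,1].max()+.5],48,s['eef_pos'],s['ee_rot'])[0]; T=wray([tp[0],tp[1]],36.5,s['eef_pos'],s['ee_rot'])[0]
for nm,P in (('end',E),('tip',T)): print(nm,P,(P[:2]-mid)@x,(P[:2]-mid)@n)
print('len',np.linalg.norm(T-E), s['force'],s['time_s'])
# folder before/after in side view
for f in ('side0','s9f'):
    g=cv2.cvtColor(cv2.imread(f'pics/{f}.png'),cv2.COLOR_BGR2HSV); m=(g[...,1]<60)&(g[...,2]>150); mm=np.argwhere(m[195:225,175:255]); print(f,len(mm),mm.mean(0)+[195,175])
E
```

```text
282.0 279 [281  71]
end [ 424.65077021 -323.9291675    48.        ] -81.3642348246547 0.1779509138335129
tip [ 614.63930045 -285.90571627   36.5       ] 112.39145374993524 0.5749525091808287
len 194.0970748498807 [-0.3294505   0.11472067 -1.05882057] 12.9333
side0 588 [211.13945578 214.37585034]
s9f 580 [211.13965517 214.53448276]
```

Knife_mid measures about -1 to -5 mm along and 0 to 1 mm across, and the folder hasn't moved. Handing in.

```bash
python3 - <<'E'
from rig import order
print(order.finish_job())
E
```

```text
the job is handed in; nothing more can be done
None
```

The smaller red-handled knife now lies released on the rest, in both notches, with its point towards the black guard. I gripped it at its balance point, lifted it and turned it 180° in the air. I lowered it until about 10 N of contact showed, let go and backed the gripper off, and handed in at about 13 s of the 35 s.

**Final position:** In the last wrist picture, knife_mid is about 1 mm short of its place along the rest measured from the handle end, or 5 mm short measured from the tip. It is less than 1 mm off across the rest, and the knife is in line with the rest to under 1°. The side view shows it sitting level.

**Folder:** It moved less than 0.2 px between the first and last side views, so it stayed where it was.

**Disagreements:** The knife measured 194 mm long in the last picture instead of 197, which explains the 1 mm versus 5 mm difference. Just before lowering, the knife looked about 2 mm off the notch centre, and I corrected that. No check failed.

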